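# Lock the filter cartridge into the bench fume extractor

### The job

Fit the filter cartridge into the collar on top of the solder-fume extractor: find the slots with its two pins, push it down against the spring, twist it clockwise (seen from above) until it can spring up into its locked position, then let go. Be gentle: never press or twist the cartridge against the extractor with more than 40 N of contact force, and leave the other things on the bench where they are.

Things in the scene. Friction and masses are not known exactly. Their poses are not given: they have to be found in the camera images.
- cartridge: Filter cartridge, loose, 0.17-0.35 kg, 100 mm high, standing on its spigot. Origin: centre of the underside, z up. Grey spigot 50 mm in diameter, z 0-35 mm (nose tapers to 40 mm over the lowest 6 mm); white drum 68 mm in diameter, z 35-70; on top a grip bar. The same after half a turn.
- cartridge_grip (a point): On the cartridge's axis, z = 92 mm above its origin, 8 mm below the top of the grip bar. The bar runs along the cartridge's x, 52 mm long, 14 mm thick (y), z 70 to 100 mm, so it is gripped with the fingers closing along y.
- cartridge_pins (a point): On the cartridge's axis, 16 mm above its origin: the height of the axes of two round steel pins, 8 mm thick, that stick out of the spigot along the cartridge's +x and -x to 33 mm from the axis, below the ends of the grip bar.
- extractor: Solder-fume extractor, fixed grey housing 180 (x) by 200 (y) by 85 mm high. Origin: centre of the underside, z up. A round aluminium collar, 80 mm across, bore 52.4 mm, stands on its top centre. The collar is clamped at an unknown angle: the line through its two slots is within 0.4 rad of the extractor's x axis, either way; the pose does not tell it: see or feel it.
- collar_rim (a point): Centre of the collar's rim, 119 mm above the extractor's origin (its axes are the extractor's, not the slots'). Two slots, half a turn apart, 13 mm wide, run down through the rim beside the bore. Pins off the slots rest on the rim, cartridge origin 107 mm above the extractor's. Over the slots it can drop 6 mm freely, onto a sprung plate (3 N there, 10 N at the bottom, origin 85 mm).
- seat (a point): Cartridge's origin when locked: 90 mm above the extractor's, on the axis. It turns only clockwise and only when pushed to 87 mm or lower, pins below a lip. Past about 0.6 rad from the slots' middle, let go, the spring lifts it 3 mm into pockets: locked. Stop at 0.85 rad: 1 N m against it loads the pins with about 35 N; sliding takes about 0.1 N m. Turned less, it stays at 87 mm or springs out.
- screwdriver: Bystander: screwdriver lying between cartridge and extractor, origin at its underside.
- tape: Bystander: black tape roll, 64 mm in diameter, 19 mm high, origin at the centre of its underside.
- multimeter: Bystander: red hand multimeter lying flat, 150 by 78 by 38 mm, origin at the centre of its underside.
- flux: Bystander: amber jar with green cap, 52 mm in diameter, 45 mm high, origin at the centre of its underside.
- parts_tray: Bystander: black divided tray, 130 by 170 by 30 mm, origin at the centre of its underside.
- wrench: Bystander: steel wrench lying flat, origin at its underside.
Things that resemble listed ones, but are neither listed nor needed, are in the scene too. Several things look just like the cartridge: the one meant starts nearest to the robot's base.

How it is judged:
On the way, in this order (a step that is already met when the one before it is completed fails the run):
1. the cartridge is lifted clear of the bench (height (world z) of cartridge above 0.04 m), for 0.1 s.
2. the cartridge is pushed down through the slots, far enough for its pins to pass below the lip (z of cartridge in the frame of extractor below 0.088 m and horizontal distance between cartridge and extractor below 0.006 m), for 0.05 s.
At the end, for the whole second after the job is handed in: The cartridge stands upright (within 4 degrees) in the collar, within 4 mm of its axis, released, at rest and held down by its pins in the locked pockets: its origin 88.6 to 92.5 mm above the extractor's origin (z of cartridge in the frame of extractor between 0.0886 and 0.0925 m and horizontal distance between cartridge and extractor below 0.004 m and angle between cartridge's own z axis and vertical below 0.07 rad and linear speed of cartridge below 0.01 m/s); the robot touches nothing.
It fails at once if the cartridge is pressed or twisted against the extractor with more than 40 N of contact force (contact force between cartridge and extractor above 40 N).
It fails at once if a bystander is moved by more than 30 mm (distance of any of screwdriver, tape, multimeter, flux, parts_tray, wrench from where it was at the start of the episode above 0.03 m).
It also fails if it takes over 72 s, if anything falls off the work surface, if the arm or the gripper's body presses on something with over 40 N, if the wrist force passes 120 N, or if a joint passes its speed limit or range.

### The arm

A 6-joint arm with a two-finger parallel gripper is mounted at the origin on the work surface. World frame = base frame: x ahead of the robot, y to its left, z up, the work surface at z = 0. Lengths are in m, angles in rad, forces in N, time in s.
With the tool pointing down it reaches from about 0.275 to 0.825 m from the base axis. Payload 5.2 kg.
Tool frame: the origin (TCP) lies at the very end of the fingers, on their centre line; the grasp point (between the pads) lies 19 mm behind it; z points along the fingers, y is the line along which they close (so a half turn about z gives the same grasp; the last joint's range is limited). The gripper opens to 93 mm and grips with 3 to 60 N. Pads are 15 mm wide; open, the fingers measure 128 mm over their backs; the gripper's body (75 mm by 188 mm) begins 65 mm behind the grasp point.
Start: joints at [-1.478, 0.259, 1.535, -0, 1.348, -0.203], TCP at [0.16, -0.526, 0.219] pointing down, gripper open.
Joint ranges: [-3.14, 3.14], [-0.91, 2.08], [0.19, 2.58], [-1.22, 4.36], [0.22, 2.71], [-3.12, 3.12]. Speed limits (rad/s): [2.57, 2.57, 3.14, 3.14, 3.14, 3.14].

### API

Orientations are given as [roll, pitch, yaw] about the fixed x, y, z axes, in that order (R = Rz(yaw) Ry(pitch) Rx(roll)).
In Python, from workcell import * gives the robot as it stands.
- The arm moves only by the shell command python3 -m pendant 'ROWS' [OPENING] [FORCE]. ROWS is JSON, a list that holds one entry, the list of rows, each a list of 4 numbers: the shift along the tool's x, y, z in m, then the turn about the tool's z in degrees. In form: [[[x, y, z, yaw], ...]]. A call has 1 to 10 rows; each row is the pose to reach, as a shift and turn from the pose commanded when the call began, along the tool's axes at that moment; what a row does not reach only later rows make up. A row lasts 1/8 s, in which the tool goes at most 62.5 mm and 10.7 degrees, less where a joint would pass 70% of its speed; a pose out of reach is approached as far as the arm can. A call with a gripper value outside its range is refused whole. OPENING is the opening in per cent of the stroke, from 0 (shut) to 100 (fully open), set as the call begins (- or left out, the last holds). The fingers move at their own pace and stop on an object; FORCE is the grip in N (left out, the last holds). Time passes only in rows, so rows that repeat a pose let the fingers close. It gives the time, the measured TCP pose, the force, the opening and the grip force at its end, in the units of the state.
- read_state(): the state, without advancing time (a new reading comes with each control period).
- snapshot(name): name is "scene" or "top"; returns a dict with "color" (420x560x3 uint8, blue, green, red), "depth" (420x560 float32, m along the optical axis (not along the pixel's ray), 0 where there is no reading), "fovy" (degrees; the focal length in pixels is half the picture's height over the tangent of half this angle, whatever the lens; pixels are square), "cx", "cy" (the principal point, pixels), "dist" ([k1, k2, p1, p2, k3] as OpenCV has them; the pictures are not rectified), "R" (3x3) and "t" (3): a world point X has camera coordinates R X + t. Camera axes: x right, y down, z forward; pixel columns grow to the right and rows downward; lengths in m; the calibration is good to about 2 mm. A picture is of the moment at which its call begins.
- sign_off(): hands the job in; it is judged then, once.
The state is a dict: "t": time; "qpos": joint angles; "joint_velocities": joint speeds; "effort": joint torques, N m; "tcp_pos": TCP position; "ee_rot": TCP orientation; "ft_force": force on the tool from outside, world axes, zero at the start; "ft_torque": the same for the moment, N m; "width": finger opening in m; "gripper_force": force on a finger pad.
Only numpy, scipy, OpenCV 4.12 (cv2) and the standard library are available. Lean on these libraries where they do the work, as an engineer would, in place of code of your own. Each camera call takes 0.05 s, during which the arm holds its last target. There are 200 camera calls.

## Working session

There is one attempt and no reset: what is moved stays moved. The work goes in short steps, Python scripts to look and compute and a shell command to move; the robot and the scene stay as the last step left them, time stands still between calls to the robot, and variables do not carry over. Pictures are saved under pics/ and viewed, at most 10 in all, crops included, and the job is handed in when it is done.

```bash
mkdir -p pics; ls; python3 - <<'E'
from workcell import *
import cv2
for n in("scene","top"):
    s=snapshot(n); cv2.imwrite(f"pics/{n}0.png",s["color"]); print(n,s["fovy"],s["cx"],s["cy"],s["dist"],s["R"],s["t"])
st=read_state(); print(st)
E
```

```text
pics
scene 54.51644677033943 278.486026125436 202.85837602098746 [-0.08500607  0.          0.          0.          0.        ] [[ 0.79516887  0.60619003  0.01549565]
 [ 0.43343939 -0.55032125 -0.71363634]
 [-0.42407165  0.57417783 -0.70034496]] [-0.42732246 -0.24052302  1.28382168]
top 56.14048241764118 276.4714238593946 210.99132518430244 [-0.07780664  0.          0.          0.          0.        ] [[-0.01897974 -0.99980527  0.00540349]
 [-0.97768438  0.01742834 -0.20935497]
 [ 0.20922003 -0.00925641 -0.97782478]] [-0.10257892  0.64499079  1.08485646]
{'t': 0.1, 'qpos': array([-1.47777398e+00,  2.59253812e-01,  1.53594783e+00,  7.75315913e-06,
        1.34801716e+00, -2.02801517e-01]), 'joint_velocities': array([ 0.0015541 , -0.00238678, -0.00213304, -0.00152789, -0.00213884,
       -0.00119783]), 'effort': array([ 2.68384501e-03, -4.38209546e+01, -2.84642494e+01,  7.21039181e-02,
        3.63270880e-02, -5.90605487e-05]), 'tcp_pos': array([ 0.16031869, -0.52560775,  0.21791999]), 'ee_rot': array([-3.14000136e+00, -3.34932317e-04,  2.95821882e-01]), 'ft_force': array([-0.0978716 ,  0.05698121, -0.00373101]), 'ft_torque': array([-0.03288555, -0.03969795, -0.0110908 ]), 'gripper_force': 0.0, 'width': 0.09283682823018348}
```

View pics/scene0.png

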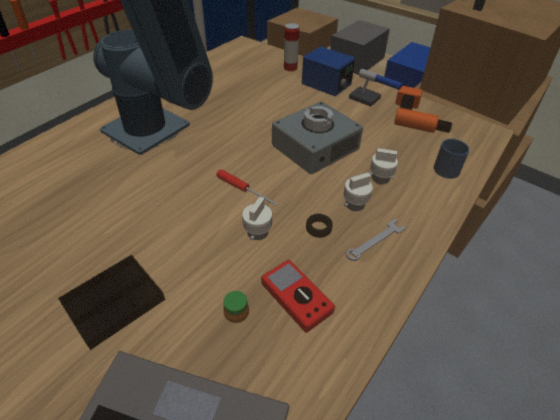

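View pics/top0.png

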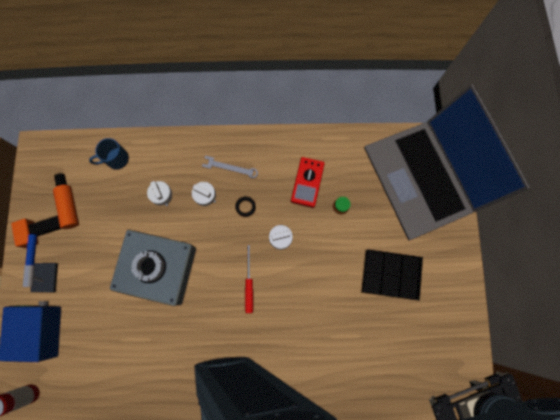

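The scene view shows three lookalike cartridges. The one nearest the base is at scene (257,217) and top (281,237), with the extractor collar at scene (318,120) and top (148,265). The screwdriver lies between them. Next: measure.

```bash
cat > h.py <<'E'
import numpy as np, cv2
from workcell import *
def K(s):
    f=s["color"].shape[0]/2/np.tan(np.radians(s["fovy"])/2); return np.array([[f,0,s["cx"]],[0,f,s["cy"]],[0,0,1.]])
def plane(s,px,z):
    p=cv2.undistortPoints(np.array(px,float).reshape(-1,1,2),K(s),np.array(s["dist"])).reshape(-1,2)
    d=np.c_[p,np.ones(len(p))]@s["R"]; c=-s["R"].T@s["t"]
    return c+d*((z-c[2])/d[:,2])[:,None]
def cloud(s):
    h,w=s["depth"].shape; u,v=np.meshgrid(np.arange(w),np.arange(h))
    p=cv2.undistortPoints(np.dstack([u,v]).reshape(-1,1,2).astype(float),K(s),np.array(s["dist"])).reshape(-1,2)
    D=s["depth"].reshape(-1,1); X=(np.c_[p,np.ones(len(p))]*D-s["t"])@s["R"]; X[D[:,0]==0]=np.nan
    return X.reshape(h,w,3)
def proj(s,X): return cv2.projectPoints(np.array(X,float).reshape(-1,1,3),cv2.Rodrigues(s["R"])[0],s["t"],K(s),np.array(s["dist"]))[0].reshape(-1,2)
def crop(s,c,r,S): 
    return cv2.resize(s["color"][c[1]-r:c[1]+r,c[0]-r:c[0]+r],(S,S),interpolation=cv2.INTER_CUBIC)
E
python3 - <<'E'
from h import *
t=snapshot("top"); s=snapshot("scene")
m=np.vstack([np.hstack([crop(t,(281,237),20,300),crop(t,(148,265),20,300)]),np.hstack([crop(s,(257,215),25,300),crop(s,(318,118),22,300)])])
cv2.imwrite("pics/m1.png",np.clip(m*1.3,0,255).astype(np.uint8))
for n,sn,c,cc in(("top",t,(281,237),(148,265)),("scene",s,(257,215),(318,118))):
    X=cloud(sn)
    # cartridge: points by height
    P=X[c[1]-25:c[1]+25,c[0]-25:c[0]+25].reshape(-1,3)
    for a,b in((.06,.078),(.085,.11)):
        Q=P[(P[:,2]>a)&(P[:,2]<b)]
        if len(Q)<4: print(n,a,len(Q)); continue
        (cx,cy),w,ang=cv2.minAreaRect(Q[:,:2].astype(np.float32)); print(n,a,len(Q),Q.mean(0).round(4),"rect",cx,cy,w,ang,np.median(Q[:,2]))
    P=X[cc[1]-70:cc[1]+70,max(0,cc[0]-70):cc[0]+70].reshape(-1,3)
    Q=P[(P[:,2]>.078)&(P[:,2]<.092)]; print(n,"box",len(Q),cv2.minAreaRect(Q[:,:2].astype(np.float32)))
    Q=P[(P[:,2]>.112)&(P[:,2]<.127)]; print(n,"rim",len(Q),cv2.minEnclosingCircle(Q[:,:2].astype(np.float32)),Q[:,2].mean())
E
```

```text
top 0.06 321 [ 0.567  -0.124   0.0703] rect 0.5686333179473877 -0.12398974597454071 (0.06709569692611694, 0.06541921198368073) 45.06782913208008 0.07042990235347421
top 0.085 101 [ 0.5682 -0.1241  0.0997] rect 0.5690615177154541 -0.1240118071436882 (0.014276162721216679, 0.05105789378285408) 12.81594467163086 0.10043383885999918
top box 3648 ((0.5574124455451965, 0.22532129287719727), (0.20500747859477997, 0.3351438045501709), 73.80415344238281)
top rim 381 ((0.48562943935394287, 0.24553726613521576), 0.04186175763607025) 0.11860447732870055
scene 0.06 431 [ 0.5758 -0.1307  0.0698] rect 0.5699736475944519 -0.1264294981956482 (0.06634718179702759, 0.0648888647556305) 33.308963775634766 0.07057511358088538
scene 0.085 179 [ 0.5712 -0.1269  0.0973] rect 0.5687087774276733 -0.12358995527029037 (0.014379417523741722, 0.05421165004372597) 12.8464994430542 0.09962840050420449
scene box 2396 ((0.4619482755661011, 0.3794390559196472), (0.3613111972808838, 0.7623311877250671), 32.832332611083984)
scene rim 398 ((0.38265523314476013, 0.4283248782157898), 0.25233086943626404) 0.1162177790969543
```

View pics/m1.png

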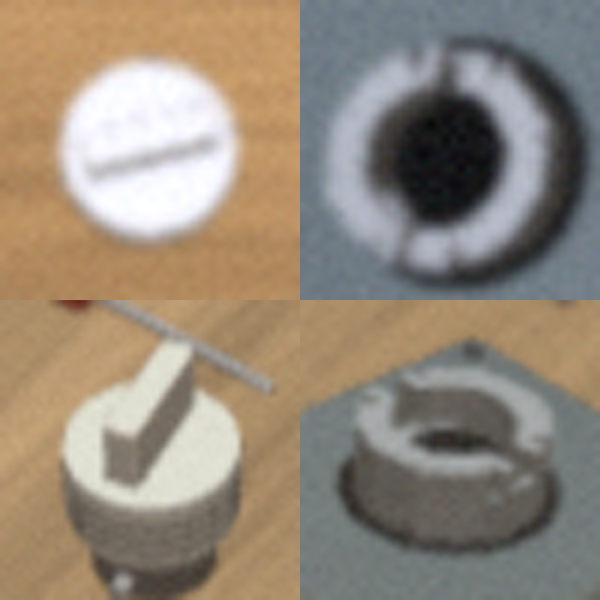

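The mosaic shows the bar running lower-left to upper-right in the top view. The collar's slots appear around crop (432,65) and (405..455,243), so I'll do a polar analysis.

```bash
python3 - <<'E'
from h import *
from concurrent.futures import ThreadPoolExecutor
t=snapshot("top"); s=snapshot("scene")
X=cloud(t)
m=((X[...,2]>.079)&(X[...,2]<.091)).astype(np.uint8); m[:, :90]=0; m[:,220:]=0; m[:200]=0;m[330:]=0
m=cv2.morphologyEx(m,cv2.MORPH_OPEN,np.ones((3,3))); n,l,st,ce=cv2.connectedComponentsWithStats(m); k=1+st[1:,4].argmax()
print("box",cv2.minAreaRect(X[l==k][:,:2].astype(np.float32)))
Q=X[220:310,100:200].reshape(-1,3); Q=Q[(Q[:,2]>.113)&(Q[:,2]<.125)]
print("rim t",cv2.minEnclosingCircle(Q[:,:2].astype(np.float32)),cv2.minAreaRect(Q[:,:2].astype(np.float32)))
Y=cloud(s); Q=Y[80:160,270:370].reshape(-1,3); Q=Q[(Q[:,2]>.113)&(Q[:,2]<.125)&(np.hypot(Q[:,0]-.4856,Q[:,1]-.2455)<.06)]
print("rim s",cv2.minEnclosingCircle(Q[:,:2].astype(np.float32)),cv2.minAreaRect(Q[:,:2].astype(np.float32)))
# rectified views of the rim plane z=.119, 0.25mm/px, world x up, y left
c=np.array([.4855,.2455]); g=np.mgrid[-45:45:.3,-45:45:.3]/1000
W=np.stack([c[0]-g[0],c[1]-g[1],0*g[0]+.119],-1)
o=[]
for sn in(t,s):
    acc=[]
    for i in range(8):
        q=snapshot("top" if sn is t else "scene"); p=proj(q,W).reshape(*W.shape[:2],2).astype(np.float32)
        acc.append(cv2.remap(q["color"],p[...,0],p[...,1],cv2.INTER_CUBIC).astype(float))
    im=np.mean(acc,0); im=np.clip((im-40)*1.4,0,255).astype(np.uint8); o.append(im)
cv2.imwrite("pics/rim.png",cv2.resize(np.hstack(o),(800,400)))
E
```

```text
box ((0.48624399304389954, 0.24683985114097595), (0.19968904554843903, 0.17999787628650665), 76.03630065917969)
rim t ((0.48478245735168457, 0.2461647391319275), 0.042043767869472504) ((0.4854656755924225, 0.24647948145866394), (0.08022548258304596, 0.0799795389175415), 36.70940399169922)
rim s ((0.48802557587623596, 0.24812541902065277), 0.043818000704050064) ((0.48823773860931396, 0.2461121380329132), (0.08059529215097427, 0.08135008066892624), 70.34950256347656)
```

View pics/rim.png

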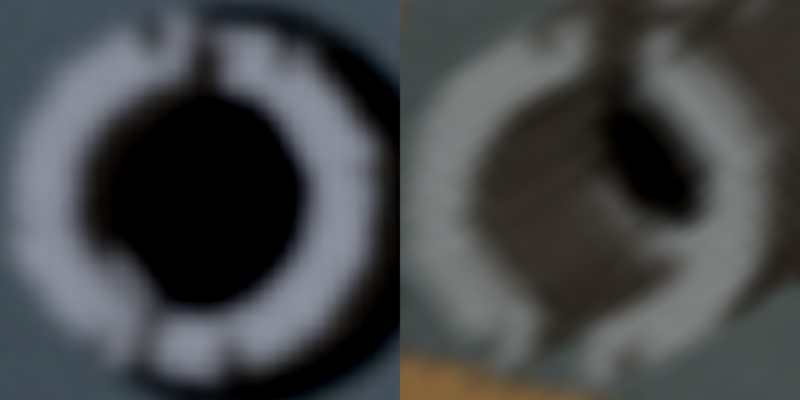

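The rectified views show several notch marks at the top (150–290) and bottom (145–235). Colour alone is ambiguous, so I'll use depth in polar form.

```bash
python3 - <<'E'
from h import *
c=np.array([.4858,.2465])
for n in("top","scene"):
    P=np.concatenate([cloud(snapshot(n))[80 if n=="scene" else 220:160 if n=="scene" else 310,100:380].reshape(-1,3) for i in range(6)])
    cc=c if n=="top" else np.array([.4872,.2465])
    d=P[:,:2]-cc; r=np.hypot(*d.T); a=np.degrees(np.arctan2(d[:,1],d[:,0]))
    for lo,hi in((.027,.033),(.035,.039)):
        print(n,lo)
        for base in(-14,166):
            print([(int(k+base),int(1000*np.nanmedian(z)) if len(z) else -1,int(1000*np.nanmin(z)) if len(z) else -1) for k in range(-50,51,5) for z in[P[(r>lo)&(r<hi)&(abs((a-base-k+180)%360-180)<3.5)][:,2]]])
E
```

```text
top 0.027
[(-64, 119, 114), (-59, 119, 114), (-54, 120, 114), (-49, 119, 116), (-44, 119, 116), (-39, 120, 116), (-34, 120, 115), (-29, 119, 115), (-24, 119, 115), (-19, 117, 115), (-14, -1, -1), (-9, 96, 96), (-4, 96, 93), (1, 101, 91), (6, 109, 83), (11, 117, 83), (16, 113, 83), (21, 112, 84), (26, 117, 97), (31, 118, 86), (36, 111, 85)]
[(116, 114, 89), (121, 117, 92), (126, 117, 91), (131, 118, 90), (136, 118, 84), (141, 105, 83), (146, 115, 83), (151, 113, 83), (156, 113, 92), (161, 104, 89), (166, 97, 97), (171, -1, -1), (176, -1, -1), (181, 119, 116), (186, 119, 114), (191, 118, 116), (196, 119, 115), (201, 119, 115), (206, 120, 115), (211, 119, 114), (216, 118, 114)]
top 0.035
[(-64, 119, 115), (-59, 119, 116), (-54, 121, 116), (-49, 118, 115), (-44, 118, 117), (-39, 120, 117), (-34, 119, 116), (-29, 118, 116), (-24, 119, 116), (-19, 119, 118), (-14, -1, -1), (-9, 107, 101), (-4, 108, 99), (1, 109, 93), (6, 116, 98), (11, 118, 115), (16, 123, 123), (21, 109, 106), (26, 119, 116), (31, 120, 115), (36, 119, 114)]
[(116, 120, 116), (121, 119, 116), (126, 119, 116), (131, 119, 11
[... 969 characters left out ...]
, (216, 118, 117)]
scene 0.035
[(-64, 108, 84), (-59, 106, 82), (-54, 100, 83), (-49, 102, 85), (-44, 104, 83), (-39, 103, 82), (-34, 105, 82), (-29, 116, 83), (-24, 113, 83), (-19, 112, 86), (-14, 101, 87), (-9, 96, 82), (-4, 100, 85), (1, 107, 86), (6, 114, 94), (11, 118, 94), (16, 118, 116), (21, 118, 117), (26, 119, 117), (31, 119, 117), (36, 119, 118)]
[(116, 100, 95), (121, 101, 93), (126, 101, 93), (131, 103, 93), (136, 98, 93), (141, 98, 93), (146, 98, 91), (151, 100, 91), (156, 107, 92), (161, 98, 93), (166, 108, 99), (171, -1, -1), (176, 118, 118), (181, 118, 116), (186, 119, 117), (191, 119, 119), (196, 119, 118), (201, 119, 116), (206, 118, 116), (211, 118, 116), (216, 118, 117)]
```

```bash
python3 -m pendant '[[[0.03,-0.016,0,-5],[0.085,-0.044,0,-14],[0.14,-0.073,0,-24],[0.195,-0.102,0,-33],[0.25,-0.13,0,-43],[0.305,-0.159,0,-52],[0.36,-0.188,0,-62],[0.415,-0.216,0,-71],[0.465,-0.243,0,-79],[0.5,-0.261,0,-84.5]]]' 60; python3 -m pendant '[[[0,0,0,0],[0,0,0,0]]]'; python3 - <<'E'
from h import *
st=read_state(); print(st["tcp_pos"],np.degrees(st["ee_rot"]))
for n in("top","scene"):
    s=snapshot(n); P=cloud(s).reshape(-1,3); P=P[(np.hypot(P[:,0]-.569,P[:,1]+.124)<.045)]; 
    Q=P[(P[:,2]>.085)&(P[:,2]<.108)]; print(n,len(Q), cv2.minAreaRect(Q[:,:2].astype(np.float32)) if len(Q)>5 else '')
E
```

```text
t: 2.95
tcp_pos: [0.564, -0.1285, 0.2187]
ee_rot: [3.141, -0.0, 1.776]
ft_force: [-0.8, -1.6, 0.4]
width: 0.0559
gripper_force: 0.0
t: 3.2
tcp_pos: [0.5621, -0.1309, 0.2184]
ee_rot: [-3.141, 0.0, 1.77]
ft_force: [-0.3, -1.1, -0.3]
width: 0.0561
gripper_force: 0.0
[ 0.56208369 -0.13092143  0.21841723] [-1.79948846e+02  3.84779195e-03  1.01420752e+02]
top 6 ((0.5646509528160095, -0.10160452872514725), (0.0028379582799971104, 0.010663756169378757), 89.15752410888672)
scene 178 ((0.568858802318573, -0.12325724959373474), (0.014559382572770119, 0.0536661222577095), 12.908259391784668)
```

```bash
python3 -m pendant '[[[0.0055,0.008,0.01,-1.4],[0.0055,0.008,0.04,-1.4],[0.0055,0.008,0.08,-1.4],[0.0055,0.008,0.115,-1.4],[0.0055,0.008,0.135,-1.4],[0.0055,0.008,0.143,-1.4],[0.0055,0.008,0.143,-1.4]]]'; python3 -m pendant '[[[0,0,0,0],[0,0,0,0],[0,0,0,0],[0,0,0,0],[0,0,0,0]]]' 0 40
```

```text
t: 4.18
tcp_pos: [0.5691, -0.1238, 0.0753]
ee_rot: [-3.141, -0.0, 1.795]
ft_force: [0.1, -0.1, 0.6]
width: 0.0561
gripper_force: 0.0
t: 4.8
tcp_pos: [0.5692, -0.1237, 0.0756]
ee_rot: [-3.141, -0.0, 1.795]
ft_force: [0.2, -0.0, -3.0]
width: 0.0138
gripper_force: 40.0
```

```bash
python3 -m pendant '[[[0,0,-0.01,0],[0,0,-0.04,0],[0,0,-0.085,0],[0,0,-0.13,0],[0,0,-0.155,0],[0,0,-0.16,0]]]'; python3 -m pendant '[[[0.02,0,0,-4],[0.06,0,0,-11],[0.105,0,0,-19],[0.15,0.001,0,-28],[0.195,0.001,0,-36],[0.24,0.001,0,-44],[0.285,0.001,0,-52],[0.33,0.0015,0,-60],[0.363,0.0015,0,-66],[0.377,0.0015,0,-69.2]]]';python3 -m pendant '[[[0,0,0,0],[0,0,0,0]]]'; python3 - <<'E'
from h import *
st=read_state(); print(st["tcp_pos"],np.degrees(st["ee_rot"]),st["ft_force"])
t=snapshot("top"); s=snapshot("scene")
p=proj(s,[[.486,.2466,.17]])[0].astype(int);print(p)
cv2.imwrite("pics/h1.png",crop(s,p,50,600))
E
```

```text
t: 5.55
tcp_pos: [0.5702, -0.124, 0.2381]
ee_rot: [3.138, 0.002, 1.795]
ft_force: [-0.2, -0.5, -2.1]
width: 0.0139
gripper_force: 40.0
t: 6.8
tcp_pos: [0.4856, 0.2455, 0.2343]
ee_rot: [-3.141, -0.002, 3.007]
ft_force: [0.3, -0.1, -3.0]
width: 0.0137
gripper_force: 40.0
t: 7.05
tcp_pos: [0.4872, 0.2431, 0.2353]
ee_rot: [-3.141, -0.0, 3.001]
ft_force: [0.2, -0.1, -2.5]
width: 0.0136
gripper_force: 40.0
[0.48715539 0.24306331 0.23525402] [-1.79949279e+02 -2.62015525e-02  1.71929597e+02] [ 0.15274814 -0.14690943 -2.50433358]
[319  97]
```

View pics/h1.png

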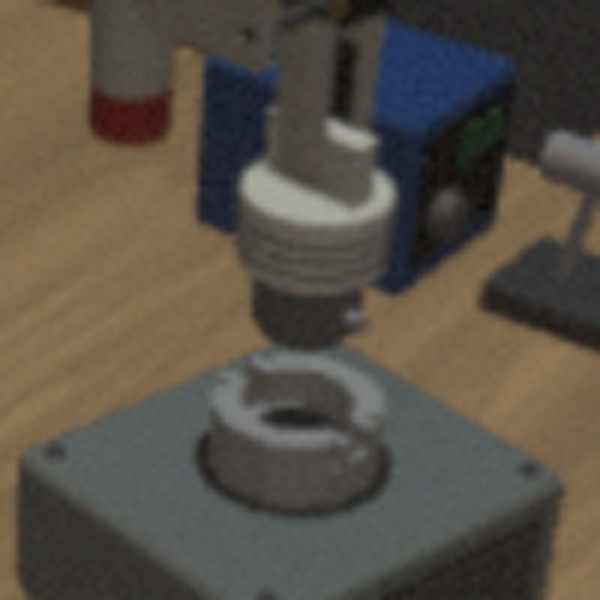

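The cartridge hangs upright above the collar with its pin at (360,318). The slot gaps are at (245,375) and (355,435). Now I'll measure the drum axis against the collar axis in the same camera.

```bash
cat > rel.py <<'E'
from h import *
from scipy.optimize import least_squares
def fit(P,R,c0): return least_squares(lambda c:np.hypot(*(P[:,:2]-c).T)-R,c0,loss="soft_l1",f_scale=.001).x
st=read_state(); tc=st["tcp_pos"]; z0=tc[2]-.075
P=np.concatenate([cloud(snapshot("scene")).reshape(-1,3) for i in range(6)]); 
d=np.hypot(P[:,0]-.486,P[:,1]-.246)
D=P[(d<.06)&(P[:,2]>z0+.04)&(P[:,2]<z0+.066)]; C=P[(d<.055)&(P[:,2]>.093)&(P[:,2]<.116)&(d>.036)]
print(len(D),len(C)); a=fit(D,.034,[.486,.246]); b=fit(C,.04,[.486,.246])
print("drum",a.round(4),"collar",b.round(4),"rel",(b-a).round(4),"tcp",tc.round(4))
T=P[(d<.06)&(P[:,2]>z0+.085)&(P[:,2]<z0+.11)]
R=P[(d<.055)&(P[:,2]>.116)&(P[:,2]<.125)]
E
python3 rel.py
```

```text
1379 1304
drum [0.4885 0.2449] collar [0.4873 0.2471] rel [-0.0012  0.0022] tcp [0.4873 0.243  0.2355]
```

```bash
python3 -m pendant '[[[0.0016,0.0025,0,0],[0.0016,0.0025,0.01,0],[0.0016,0.0025,0.02,0],[0.0016,0.0025,0.028,0],[0.0016,0.0025,0.032,0],[0.0016,0.0025,0.034,0],[0.0016,0.0025,0.034,0]]]';  python3 -m pendant '[[[0,0,0.002,0],[0,0,0.004,0],[0,0,0.006,0],[0,0,0.008,0],[0,0,0.009,0],[0,0,0.01,0],[0,0,0.01,0]]]'
```

```text
t: 8.32
tcp_pos: [0.4858, 0.2469, 0.2017]
ee_rot: [3.141, 0.0, 3.003]
ft_force: [0.4, -0.1, -1.3]
width: 0.0138
gripper_force: 40.0
t: 9.2
tcp_pos: [0.4857, 0.2469, 0.1916]
ee_rot: [-3.142, -0.0, 3.003]
ft_force: [-0.2, 0.6, -3.1]
width: 0.0133
gripper_force: 40.0
```

```bash
python3 -m pendant '[[[0,-0.0005,0.001,0],[0,-0.0005,0.002,0],[0,-0.0005,0.003,0],[0,-0.0005,0.004,0],[0,-0.0005,0.005,0],[0,-0.0005,0.005,0]]]'; python3 -m pendant '[[[0,0,0.001,0],[0,0,0.002,0],[0,0,0.003,0],[0,0,0.004,0],[0,0,0.004,0]]]'
```

```text
t: 9.95
tcp_pos: [0.4855, 0.2465, 0.1865]
ee_rot: [3.141, -0.0, 3.003]
ft_force: [-0.6, 1.5, -2.5]
width: 0.0139
gripper_force: 40.0
t: 10.58
tcp_pos: [0.4855, 0.2464, 0.1825]
ee_rot: [3.142, -0.0, 3.003]
ft_force: [-0.6, 1.2, -2.5]
width: 0.0134
gripper_force: 40.0
```

```bash
python3 -m pendant '[[[0,0,0.0005,0],[0,0,0.001,0],[0,0,0.0015,0],[0,0,0.0015,0]]]'; python3 -m pendant '[[[0,0,0.0005,0],[0,0,0.001,0],[0,0,0.0015,0],[0,0,0.0015,0]]]'
```

```text
t: 11.08
tcp_pos: [0.4856, 0.2464, 0.1811]
ee_rot: [3.141, -0.0, 3.003]
ft_force: [-1.3, 1.4, -1.1]
width: 0.014
gripper_force: 40.0
t: 11.58
tcp_pos: [0.4856, 0.2464, 0.1796]
ee_rot: [3.142, -0.0, 3.003]
ft_force: [-1.9, 2.2, -0.8]
width: 0.0138
gripper_force: 40.0
```

```bash
python3 -m pendant '[[[0.0004,0.0003,0.0005,0],[0.0004,0.0003,0.001,0],[0.0004,0.0003,0.002,0],[0.0004,0.0003,0.003,0],[0.0004,0.0003,0.003,0]]]'; python3 -c "
from h import *
print(read_state()['ft_torque'])"; python3 -m pendant '[[[0,0,0.001,0],[0,0,0.002,0],[0,0,0.003,0],[0,0,0.003,0]]]'; python3 -c "
from h import *
print(read_state()['ft_torque'])"
```

```text
t: 12.2
tcp_pos: [0.4853, 0.2466, 0.1766]
ee_rot: [-3.141, 0.0, 3.003]
ft_force: [-0.2, -0.7, -1.4]
width: 0.0134
gripper_force: 40.0
[ 0.02021178 -0.17668816 -0.00105526]
t: 12.7
tcp_pos: [0.4854, 0.2466, 0.1738]
ee_rot: [-3.141, 0.0, 3.003]
ft_force: [-0.8, -2.3, 2.0]
width: 0.0138
gripper_force: 40.0
[-0.2894742  -0.04700756  0.02371654]
```

```bash
python3 -m pendant '[[[0,-0.0002,0.001,0],[0,-0.0002,0.002,0],[0,-0.0002,0.003,0],[0,-0.0002,0.004,0],[0,-0.0002,0.004,0]]]'; python3 -m pendant '[[[0,0,0.001,0],[0,0,0.002,0],[0,0,0.003,0],[0,0,0.004,0],[0,0,0.004,0]]]';  python3 -c "
from h import *
print(read_state()['ft_torque'])"
```

```text
t: 13.32
tcp_pos: [0.4854, 0.2465, 0.1697]
ee_rot: [3.142, 0.0, 3.003]
ft_force: [0.2, -0.4, 3.4]
width: 0.0138
gripper_force: 40.0
t: 13.95
tcp_pos: [0.4854, 0.2466, 0.1657]
ee_rot: [3.141, 0.0, 3.003]
ft_force: [-0.3, -2.5, 4.6]
width: 0.0135
gripper_force: 40.0
[-0.24333336 -0.14077357  0.0184962 ]
```

```bash
python3 -m pendant '[[[0,-0.0001,0.001,0],[0,-0.0001,0.002,0],[0,-0.0001,0.003,0],[0,-0.0001,0.0035,0],[0,-0.0001,0.0042,0],[0,-0.0001,0.0042,0]]]'; python3 -m pendant '[[[0,0,0,2],[0,0,0,4],[0,0,0,6],[0,0,0,8],[0,0,0,8]]]';  python3 -c "
from h import *
print(read_state()['ft_torque'])"
```

```text
t: 14.7
tcp_pos: [0.4854, 0.2465, 0.1618]
ee_rot: [3.141, 0.001, 3.003]
ft_force: [-0.5, -1.5, 6.3]
width: 0.0135
gripper_force: 40.0
t: 15.32
tcp_pos: [0.4854, 0.2468, 0.1619]
ee_rot: [3.141, 0.0, 2.863]
ft_force: [-0.5, -1.1, 6.7]
width: 0.0142
gripper_force: 40.0
[-0.0249677   0.02902618 -0.01588098]
```

```bash
python3 -m pendant '[[[0,0,0,2],[0,0,0,4],[0,0,0,6],[0,0,0,8],[0,0,0,10],[0,0,0,12],[0,0,0,12]]]';  python3 -c "
from h import *
print(read_state()['ft_torque'])"
```

```text
t: 16.2
tcp_pos: [0.4855, 0.2469, 0.1619]
ee_rot: [3.14, 0.0, 2.653]
ft_force: [-0.3, 1.0, 6.0]
width: 0.0139
gripper_force: 40.0
[0.06941414 0.01433278 0.01785728]
```

```bash
python3 -m pendant '[[[0,0,0,2],[0,0,0,4],[0,0,0,6],[0,0,0,8],[0,0,0,10],[0,0,0,12],[0,0,0,14],[0,0,0,14]]]';  python3 -c "
from h import *
print(read_state()['ft_torque'])";python3 -m pendant '[[[0,0,0,2],[0,0,0,4],[0,0,0,6],[0,0,0,8],[0,0,0,8]]]';  python3 -c "
from h import *
print(read_state()['ft_torque'])"
```

```text
t: 17.2
tcp_pos: [0.4856, 0.2469, 0.162]
ee_rot: [3.14, 0.0, 2.409]
ft_force: [0.3, 0.3, 7.2]
width: 0.0137
gripper_force: 40.0
[ 0.0350423  -0.08643367  0.003706  ]
t: 17.82
tcp_pos: [0.4856, 0.2469, 0.162]
ee_rot: [3.14, 0.0, 2.269]
ft_force: [0.1, -0.4, 6.0]
width: 0.0138
gripper_force: 40.0
[ 0.03185013 -0.09987724  0.02331243]
```

```bash
python3 -m pendant '[[[0,0,-0.001,0],[0,0,-0.002,0],[0,0,-0.003,0],[0,0,-0.0035,0],[0,0,-0.0035,0]]]'; python3 -m pendant '[[[0,0,-0.0005,0],[0,0,-0.001,0],[0,0,-0.001,0]]]'
```

```text
t: 18.45
tcp_pos: [0.4856, 0.2469, 0.1653]
ee_rot: [3.14, -0.0, 2.27]
ft_force: [-0.1, 0.7, 4.8]
width: 0.0137
gripper_force: 40.0
t: 18.82
tcp_pos: [0.4855, 0.2468, 0.1657]
ee_rot: [3.141, -0.0, 2.27]
ft_force: [2.8, 1.8, 0.2]
width: 0.0138
gripper_force: 40.0
```

It rose 3 mm and then met the pocket roof, so it is locked. Releasing now.

```bash
python3 -m pendant '[[[0,0,0,0],[0,0,0,0],[0,0,0,0],[0,0,0,0],[0,0,0,0]]]' 60; python3 -m pendant '[[[0,0,-0.01,0],[0,0,-0.03,0],[0,0,-0.06,0],[0,0,-0.09,0],[0,0,-0.11,0],[0,0,-0.12,0],[0,0,-0.12,0]]]'; python3 - <<'E'
from h import *
s=snapshot("scene"); P=cloud(s).reshape(-1,3); P=P[np.hypot(P[:,0]-.487,P[:,1]-.247)<.04]
B=P[(P[:,2]>.18)&(P[:,2]<.197)]; D=P[(P[:,2]>.15)&(P[:,2]<.168)]
print("bar top z",np.median(P[(P[:,2]>.186)&(P[:,2]<.2)][:,2]),cv2.minAreaRect(B[:,:2].astype(np.float32)),"drum top",np.median(D[D[:,2]>.156][:,2]))
cv2.imwrite("pics/end.png",crop(s,(319,105),60,600))
E
```

```text
t: 19.45
tcp_pos: [0.4852, 0.2464, 0.166]
ee_rot: [-3.141, 0.0, 2.27]
ft_force: [0.6, -0.3, 0.2]
width: 0.0547
gripper_force: 0.0
t: 20.32
tcp_pos: [0.4855, 0.2465, 0.2867]
ee_rot: [3.14, 0.001, 2.27]
ft_force: [0.8, 0.1, -0.3]
width: 0.0558
gripper_force: 0.0
bar top z 0.1907165824056406 ((0.4884757697582245, 0.24630694091320038), (0.013545723631978035, 0.05477242171764374), 39.6915168762207) drum top 0.16039379775372703
```

View pics/end.png

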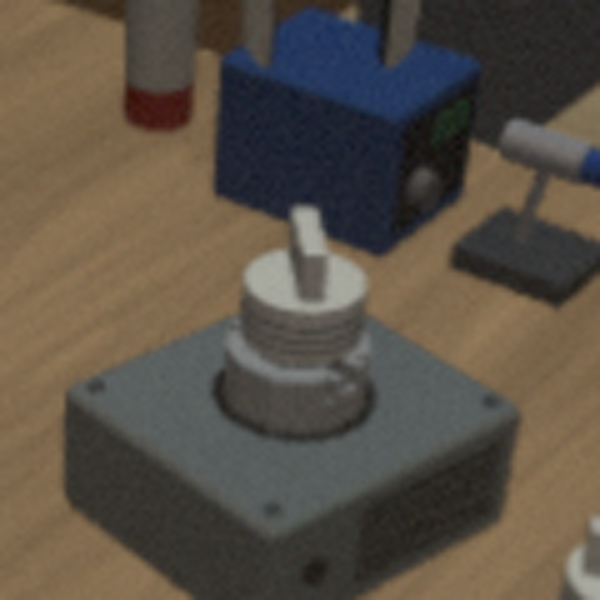

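The picture shows the cartridge upright in the collar, with its bar at (310,255) and the fingers clear above. The bar top at z = 0.1907 m puts the origin at about 90.5 mm, which is the locked height.

```bash
python3 -m pendant '[[[0,0,0,0],[0,0,0,0]]]'; python3 -c "
from workcell import *
print(sign_off())"
```

```text
t: 20.62
tcp_pos: [0.4849, 0.2463, 0.2851]
ee_rot: [-3.14, -0.001, 2.27]
ft_force: [-0.4, 0.8, -0.3]
width: 0.0558
gripper_force: 0.0
the job is handed in; nothing more can be done
None
```

The cartridge is locked in the collar at about 90.5 mm and released, with the arm clear and wrist readings under 10 N; I handed the job in at about 21 s, and no verdict was returned.

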